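# Snug the filter's gland nut by hand, then one flat more with the wrench

### The arm

A 6-joint arm with a two-finger parallel gripper is mounted at the origin on a cart in front of the work surface, level with it; the furniture and walls round the work are solid. World frame = base frame: x ahead of the robot, y to its left, z up, the work surface at z = 0. Lengths are in mm, angles in rad, forces in N, time in s.
With the tool pointing down it reaches from about 400 to 825 mm from the base axis. Payload 7 kg.
Tool frame: the origin (TCP) lies at the centre of the arm's flange, where the gripper is bolted on; the fingertips stand 178 mm ahead of it and the grasp point (between the pads) lies 159 mm ahead of it; z points along the fingers, y is the line along which they close (so a half turn about z gives the same grasp; the last joint's range is limited). The gripper opens to 88 mm and grips with 3 to 60 N. Pads are 19 mm wide; open, the fingers measure 130 mm over their backs; the gripper's body (78 mm by 193 mm) begins 47 mm behind the grasp point.
Start: joints at [-0.945, 0.359, 0.012, 0, -1.224, -0.288], TCP at [223.676, -636.84, 404.661] pointing down, gripper open.
Joint ranges: [-3.07, 3.07], [-1.43, 2.12], [-1.02, 1.25], [-3.03, 1.67], [-3.05, -0], [-3.03, 3.03]. Speed limits (rad/s): [2.39, 2.39, 3.01, 3.14, 3.14, 3.14].

### API

Orientations are given as a unit quaternion [w, x, y, z].
In Python, from workcell import env gives the robot as it stands. The module is installed in compiled form; this text tells all that it offers.
- The arm moves only by the shell command python3 -m crank 'ROWS'. ROWS is JSON, a list of rows, each a list of 7 numbers: the shift along the tool's x, y, z in mm, then the turn, a rotation vector about the tool's x, y, z in rad, then the finger opening in mm, from 0 to 87.6. A call has 1 to 5 rows; each row is the pose to reach, as a shift and turn from the pose commanded when the call began, along the tool's axes at that moment; what a row does not reach only later rows make up. A row lasts 1/10 s, in which the tool goes at most 50 mm and 8.59 degrees, less where a joint would pass 70% of its speed; a pose out of reach is approached as far as the arm can. A call with a gripper value outside its range is refused whole. The fingers move at their own pace and stop on an object; the grip force is fixed at half the most. Time passes only in rows, so rows that repeat a pose let the fingers close. It gives the time, the measured TCP pose, the force, the opening and the grip force at its end, in the units of the state.
- env.state(): the state, without advancing time (a new reading comes with each control period).
- env.snapshot(name): name is "scene" or "top" or "wrist"; returns (picture, depth): 400x640x3 uint8, blue, green, red; 400x640 float32, mm along the optical axis (not along the pixel's ray), 0 where there is no reading.
- env.get_calibration(name): a dict with "fx", "fy", "cx", "cy" (pixels), "k1" (the pictures are not rectified: a ray, as slopes to the right and down, at radius r is drawn at 1 + k1 r^2 times it, then the intrinsics apply), "R" (3x3) and "t" (3): a world point X has camera coordinates R X + t; the wrist camera has in their place "tool_from_camera" (4x4, takes a point from camera to tool coordinates, whose origin is the TCP and whose axes are the flange's). Camera axes: x right, y down, z forward; pixel columns grow to the right and rows downward; lengths in mm; the calibration is good to about 2 mm. A picture is of the moment at which its call begins: read the wrist's pose just before it. get_calibration takes no time and is no camera call.
- env.close_job(): hands the job in; it is judged then, once.
Trained networks look in the newest picture that a camera, given by its name, has taken for a name from the list of things; names that differ only in an ending like _2 or _b are one class to them, and where a whole thing is asked for, a point or a joint stands for the part that bears it (a point fixed in the world has none). Each returns a list of dicts, best first, with "conf" (0 to 1); they miss things now and then, are a little off and sometimes report something else, mostly with a low value. They report only what shows in the picture. A call takes as long as a camera call.
- env.spot_in(camera, label): "extent" ([centre column, centre row, width, height] in pixels, round what is visible of it).
- env.trace(camera, label): "mask" (400x640 bool, what is visible of it) and "extent" ([centre column, centre row, width, height] in pixels, round what is visible of it).
- env.spot_point(camera, label): "position" ([column, row] in pixels: a listed point, or the origin of a listed thing).
The state is a dict: "time": time; "qpos": joint angles; "joint_vel": joint speeds; "effort": joint torques, N m; "tool_pos": TCP position; "tcp_rot": TCP orientation; "wrist_force": force on the tool from outside, world axes, zero at the start; "moment": the same for the moment, N m; "opening": finger opening in mm; "grasp_force": force on a finger pad.
Only numpy, scipy, OpenCV 4.12 (cv2) and the standard library are available. Lean on these libraries where they do the work, as an engineer would, in place of code of your own. Each camera call takes 0.05 s, during which the arm holds its last target. There are 200 camera calls.

### The job

Finish the tube fitting on top of the water filter head: with the fingers, turn the brass nut clockwise until it goes snug, and no further (the hand must not force it past snug). Then put the open-ended wrench on the nut and turn it one more flat of the hexagon, a sixth of a turn past snug, no less and no more; take the wrench off without loosening the nut and lay it flat on the worktop, clear of the filter. Leave the spice jar, the mug and the food tin where they stand.

Things in the scene. Friction and masses are not known exactly. Their poses are not given: they have to be found in the camera images.
- filter_head: White ribbed water filter head on a steel foot plate (130 x 100 x 6 mm), fixed to the worktop. Origin at the centre of its underside, z up. Housing 72 mm across up to z = 55 mm; a white outlet with a blue ring sticks out to +x, up to 58 mm from the axis, z = 14 to 42 mm. On top, on the axis: a brass port 40 mm across (z = 54 to 66), a thread 33 mm across, then the nut (z = 73 to 95).
- tube_top (a point): Top of the copper tube stub (28 mm across) that stands through the nut on the filter's vertical axis, 125 mm above the worktop.
- gland_nut: Brass hexagon nut on the filter's vertical axis, 40 mm across flats, 46 across corners, 22 high; origin at its centre, 84 mm above the worktop. z is up, x points out of one flat, so flats face every 60 degrees from x. It turns about z only, without sinking noticeably; clockwise from above tightens. Starts 0.5 to 1.3 rad short of snug; the snug angle differs every time and cannot be seen.
- nut_mark (a point): Red mark in the middle of the nut's +x flat, 20 mm from its axis. Feel: the nut runs at about 0.06 N m either way; from snug on the torque climbs within 0.1 rad to 0.6 N m, at which the nut turns on and stays, springing back about 0.1 rad when let go (count where it stays). Turned back further it loosens at 0.06 N m. A 14 N grip on two flats runs it; even that can force it past snug.
- wrench: Flat open-ended steel wrench, 12 mm thick, about 0.22 kg, lying on the worktop. Origin on the underside below the jaw centre, where the nut's axis comes when it is fully on. Jaw opens to +x: parallel cheeks 41.5 mm apart from x = -25 (back of the jaw) to 14 mm, flaring out to x = 25; 73 mm wide over all. It turns 4 to 10 degrees on the nut before it bites.
- wrench_grip (a point): Point on the wrench handle at x = -85 mm of the wrench, mid-thickness (6 mm up), near the centre of mass (x = -77). Axes as the wrench. The straight handle, 20 mm wide, runs from x = -45 to -187 mm, round end at -200.
- spice_jar: Loose glass spice jar with a green cap, 42 mm across, 99 mm high; origin at the centre of its underside. Leave it alone.
- mug_plain: Loose white mug with thin red rings round the rim, 82 x 112 x 94 mm; origin at the centre of its underside. Leave it alone.
- food_tin: Loose closed food tin with a picture of tomatoes, 75 mm across, 110 mm high; origin at the centre of its underside. Leave it alone.

How it is judged (in metres and radians):
On the way, in this order (a step that is already met when the one before it is completed fails the run):
1. the nut is finger-tight: turned by the fingers to within 0.08 rad of snug (distance between thread_phase_c0 and gland_nut_c3 below 0.001 m and contact force between the fingers and gland_nut above 1 N), for 0.1 s.
2. the wrench, on the nut, has turned it at least 0.6 rad past snug (distance of ferrule_c0 from where it was at the start of the episode above 0.0071 m and contact force between wrench and gland_nut above 1 N).
At the end, for the whole second after the job is handed in: Nut 1.05 rad (give or take 0.25) past snug and not loosened again (within 0.12 rad); wrench off the nut, jaw centre over 0.12 m from the filter's axis, lying flat and at rest on the worktop; jar, mug and tin within 30 mm of where they were (distance of ferrule_c0 from where it was at the start of the episode between 0.00932 and 0.01449 m and distance between thread_phase_c0 and gland_nut_c3 below 0.0015 m and height (world z) of wrench below 0.006 m and angle between wrench's own z axis and vertical below 0.08 rad and contact force between wrench and filter_head below 0.1 N and horizontal distance between wrench and filter_head above 0.12 m and linear speed of wrench below 0.02 m/s and distance of each of spice_jar, mug_plain, food_tin from where it was at the start of the episode below 0.03 m); the robot touches nothing.
It fails at once if the fingers force the nut past snug (by more than 0.2 rad) (contact force between the fingers and gland_nut above 1 N and distance of ferrule_c0 from where it was at the start of the episode above 0.0024 m).
It fails at once if the nut is overtightened (more than 1.3 rad past snug) (distance of ferrule_c0 from where it was at the start of the episode above 0.01449 m).
It fails at once if a bystander is shifted or knocked over (distance of any of spice_jar, mug_plain, food_tin from where it was at the start of the episode above 0.03 m or angle between any of spice_jar, mug_plain, food_tin's own z axis and vertical above 0.4 rad).
It also fails if it takes over 72 s, if anything falls off the work surface, if the arm or the gripper's body presses on something with over 40 N, if the wrist force passes 120 N, or if a joint passes its speed limit or range.

## Working session

There is one attempt and no reset: what is moved stays moved. The work goes in short steps, Python scripts to look and compute and a shell command to move; the robot and the scene stay as the last step left them, time stands still between calls to the robot, and variables do not carry over. Pictures are saved under pics/ and viewed, at most 10 in all, crops included, and the job is handed in when it is done.

```bash
mkdir -p pics; cat > h.py <<'E'
import numpy as np, cv2
from scipy.spatial.transform import Rotation as Rn
from workcell import env
def pose():
    s=env.state(); q=np.array(s["tcp_rot"]); 
    return np.array(s["tool_pos"]),Rn.from_quat(q[[1,2,3,0]])
def ray(cam,px,P=None):
    """world origin, direction (depth-scaled)"""
    c=env.get_calibration(cam)
    K=np.array([[c["fx"],0,c["cx"]],[0,c["fy"],c["cy"]],[0,0,1]])
    u=cv2.undistortPoints(np.array([[px]],float),K,np.array([c["k1"],0,0,0.]))[0,0]
    d=np.array([u[0],u[1],1.])
    if cam=="wrist":
        T=np.array(c["tool_from_camera"]); p,R=P
        return R.apply(T[:3,3])+p, R.apply(T[:3,:3]@d)
    R=np.array(c["R"]);t=np.array(c["t"]); return -R.T@t, R.T@d
def atz(o,d,z): return o+d*(z-o[2])/d[2]
def tri(r1,r2):
    (o1,d1),(o2,d2)=r1,r2
    A=np.stack([d1,-d2],1); k=np.linalg.lstsq(A,o2-o1,rcond=None)[0]
    a,b=o1+k[0]*d1,o2+k[1]*d2
    return (a+b)/2,np.linalg.norm(a-b)
E
python3 - <<'E'
from h import *
np.set_printoptions(precision=1,suppress=True)
print(env.state())
for c in ("scene","top","wrist"):
    im,d=env.snapshot(c); cv2.imwrite(f"pics/{c}0.png",im)
R={}
for n in ["tube_top","nut_mark","gland_nut","wrench","wrench_grip","filter_head","spice_jar","mug_plain","food_tin"]:
    for c in ("scene","top"):
        r=env.spot_point(c,n)
        if r: R[n,c]=ray(c,r[0]["position"]); print(n,c,np.array(r[0]["position"]),round(r[0]["conf"],2))
    if (n,"scene") in R and (n,"top") in R: print("   ",*tri(R[n,"scene"],R[n,"top"]))
E
```

```text
{'time': 0.0, 'qpos': array([-0.9,  0.4,  0. , -0. , -1.2, -0.3]), 'joint_vel': array([0., 0., 0., 0., 0., 0.]), 'effort': array([  0. , -58.3,  29.3,   7. ,   0. ,  -0. ]), 'tool_pos': array([ 223.6, -636.7,  403.7]), 'tcp_rot': array([-0. , -0.2,  1. ,  0. ]), 'wrist_force': array([ 0.6,  0.2, -0.1]), 'moment': array([ 0., -0., -0.]), 'grasp_force': 0.0, 'opening': 87.45345453589226}
tube_top scene [304.1 206.1] 0.83
nut_mark scene [296.  229.3] 0.85
nut_mark top [275.8 211.6] 0.7
    [580.8 -27.6  77.3] 0.6778534076075066
gland_nut scene [304.6 225.7] 0.61
gland_nut top [281.1 219.3] 0.58
    [565.1 -39.3  83.7] 4.699351892764941
wrench top [415.7 221.9] 0.81
wrench_grip scene [402.1 198.7] 0.62
wrench_grip top [431.4 256.2] 0.85
    [ 476.9 -391.1    7.7] 1.674821275203455
filter_head scene [306.4 260.3] 0.74
filter_head top [285.8 219.5] 0.89
    [566.8 -43.4  -0.9] 3.967379289460629
spice_jar top [225.9 140.8] 0.81
mug_plain scene [263.6 211.5] 0.85
mug_plain top [339.3 145.8] 0.82
    [ 753.6 -173.4   -4.3] 5.672702397530872
food_tin scene [339.1 178.5] 0.67
food_tin top [441.7 170.6] 0.95
    [ 678.8 -426.2    2.8] 12.983581825269328
```

```bash
python3 - <<'E'
import cv2,numpy as np
a=cv2.imread("pics/scene0.png")[100:400,100:540];b=cv2.imread("pics/top0.png")[90:340,140:540]
b=cv2.resize(b,(440,275))
c=np.vstack([a,b]); print(c.shape); cv2.imwrite("pics/v1.png",c)
from h import *
np.set_printoptions(precision=1,suppress=True)
print("wrench@6",atz(*ray("top",[415.7,221.9]),0),"grip@6",atz(*ray("top",[431.4,256.2]),6),"jar@0",atz(*ray("top",[225.9,140.8]),0))
for n,p,z in[("mug",[339.3,145.8],0),("tin",[441.7,170.6],0),("nut",[281.1,219.3],84),("mark",[275.8,211.6],84),("filter",[285.8,219.5],0)]: print(n,atz(*ray("top",p),z))
print("tube scene",atz(*ray("scene",[304.1,206.1]),125))
print(env.get_calibration("wrist")["tool_from_camera"])
print(env.get_calibration("wrist")["fx"])
E
```

```text
(575, 440, 3)
wrench@6 [ 560.2 -357.5    0. ] grip@6 [ 477.7 -391.2    6. ] jar@0 [765.5 106.7   0. ]
mug [ 750.  -174.6    0. ]
tin [ 685.4 -424.5    0. ]
nut [563.  -40.3  84. ]
mark [580.5 -28.3  84. ]
filter [568.5 -42.6   0. ]
tube scene [570.9 -41.6 125. ]
[[ 0.  -1.  -0.3 73.3]
 [ 1.   0.  -0.   1.1]
 [ 0.  -0.3  1.  19.1]
 [ 0.   0.   0.   1. ]]
292.1476403869587
```

View pics/v1.png

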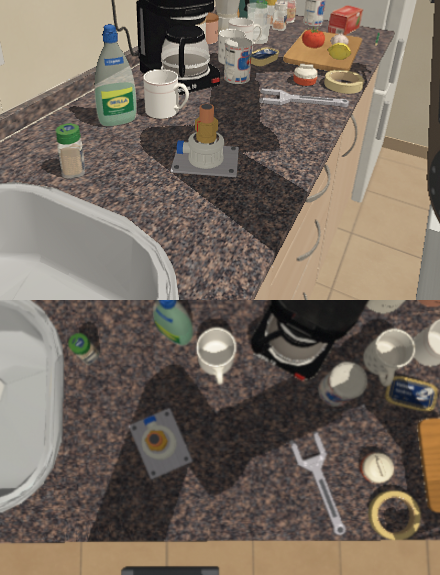

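```bash
cat >> h.py <<'E'
np.set_printoptions(precision=2,suppress=True)
def need(x,y,z,psi):
    """shift/turn (tool axes) from measured pose to tcp x,y,z, tool x at yaw psi(deg), pointing down"""
    p,R=pose(); sh=R.inv().apply(np.array([x,y,z])-p)
    c,s=np.cos(np.radians(psi)),np.sin(np.radians(psi))
    T=Rn.from_matrix(np.array([[c,s,0],[s,-c,0],[0,0,-1.]]))
    st=env.state()
    print("shift",sh,"turn",(R.inv()*T).as_rotvec().round(3),"| at",p,"psi",yaw(R),"q",st["qpos"],"F",np.array(st["wrist_force"]),"M",np.array(st["moment"]).round(3),"t",st["time"],"op",st["opening"])
def yaw(R): m=R.as_matrix(); return np.degrees(np.arctan2(m[1,0],m[0,0]))
E
python3 -c "
from h import *
need(450,-390,404,-158); need(567,-42,404,-105)"
```

```text
shift [-295.33  157.88    0.66] turn [ 0.    0.   -0.05] | at [ 223.68 -636.83  404.65] psi -160.64653794249602 q [-0.94  0.36  0.01 -0.   -1.22 -0.29] F [ 0.42 -0.48  0.19] M [-0.   -0.03 -0.03] t 1.05 op 87.73420540405891
shift [-521.05  447.44    0.66] turn [ 0.    0.   -0.97] | at [ 223.68 -636.83  404.65] psi -160.64653794249602 q [-0.94  0.36  0.01 -0.   -1.22 -0.29] F [ 0.42 -0.48  0.19] M [-0.   -0.03 -0.03] t 1.05 op 87.73420540405891
```

```bash
python3 -m crank '[[-295,158,0,0,0,0,87],[-295,158,0,0,0,0,87],[-295,158,0,0,0,0,87],[-295,158,0,0,0,0,87],[-295,158,0,0,0,0,87]]' | tail -3
python3 -m crank '[[-75,40,0,0,0,0,87],[-75,40,0,0,0,0,87],[-75,40,0,0,0,0,87]]' | tail -3
python3 - <<'E'
from h import *
P=pose(); im,d=env.snapshot("wrist"); cv2.imwrite("pics/w1.png",im)
for n in("wrench","wrench_grip"):
    r=env.spot_point("wrist",n); 
    for q in r[:2]: print(n,q["position"],q["conf"],atz(*ray("wrist",q["position"],P),12 if n=="wrench_grip" else 0))
m=env.trace("wrist","wrench")
if m:
    np.save("wm.npy",m[0]["mask"]); k=m[0]["mask"]&(d>0); ys,xs=np.nonzero(k); idx=np.random.default_rng(0).choice(len(xs),300)
    W=[]
    for i in idx:
        o,v=ray("wrist",[xs[i],ys[i]],P); W.append(o+v*d[ys[i],xs[i]])
    W=np.array(W); print("median z",np.median(W[:,2]),len(xs)); 
need(567,-42,404,-105)
E
```

```text
wrist_force: [1.4, -0.8, 0.3]
opening: 86.8
grasp_force: 0.0
wrist_force: [0.6, 0.3, -0.6]
opening: 86.9
grasp_force: 0.0
wrench [307.7, 246.8] 0.62 [ 554.94 -363.18    0.  ]
wrench_grip [306.2, 194.0] 0.62 [ 478.53 -391.42   12.  ]
median z 12.888717631979262 3073
shift [-226.05  289.69    0.65] turn [ 0.   -0.   -0.97] | at [ 449.64 -390.2   404.68] psi -160.6616538927227 q [-0.39  0.23 -0.17  0.   -1.17 -0.85] F [ 0.23  0.4  -0.21] M [-0.06  0.04 -0.  ] t 2.05 op 86.87692249720602
```

```bash
python3 -m crank '[[-226,290,0,0,0,-0.75,87],[-226,290,0,0,0,-0.75,87],[-226,290,0,0,0,-0.75,87],[-226,290,0,0,0,-0.75,87],[-226,290,0,0,0,-0.75,87]]' | tail -1
python3 -c "
from h import *
need(567,-42,404,-105)"
```

```text
grasp_force: 0.0
shift [-115.27   17.53    0.97] turn [-0.    0.   -0.22] | at [ 529.42 -152.37  404.96] psi -117.4515106337734 q [ 0.08  0.15 -0.26  0.   -1.15 -0.55] F [ 1.   -0.12  0.32] M [-0.03 -0.08  0.01] t 2.55 op 87.1481166932957
```

View pics/w1.png

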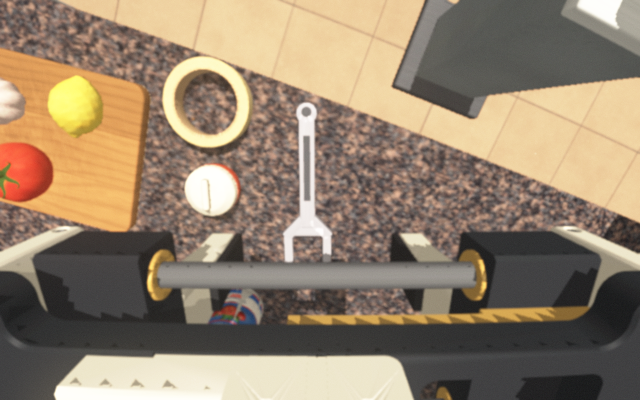

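```bash
python3 -m crank '[[-165,18,0,0,0,-0.2,87],[-165,18,0,0,0,-0.2,87],[-165,18,0,0,0,-0.2,87],[-165,18,0,0,0,-0.2,87],[-165,18,0,0,0,-0.2,87]]' | tail -1
cat > look.py <<'E'
from h import *
import sys
P=pose(); im,d=env.snapshot("wrist"); cv2.imwrite(f"pics/{sys.argv[1]}.png",im); print(P[0],yaw(P[1]))
for n,z in(("tube_top",125),("gland_nut",84),("nut_mark",84),("filter_head",0)):
    r=env.spot_point("wrist",n)
    for q in r[:2]: print(n,np.array(q["position"]),round(q["conf"],2),atz(*ray("wrist",q["position"],P),z))
E
python3 look.py n1
python3 -m crank '[[-50,0,0,0,0,0,87],[-50,0,0,0,0,0,87],[-50,0,0,0,0,0,87]]' | tail -1
python3 look.py n2
python3 -c "
import cv2,numpy as np
a=cv2.imread('pics/n1.png')[0:290,120:520];b=cv2.imread('pics/n2.png')[0:290,120:520]
cv2.imwrite('pics/v2.png',np.hstack([a,b]))"
```

```text
grasp_force: 0.0
[591.05   2.61 404.18] -106.15174454750064
tube_top [331.5 149.2] 0.64 [564.79 -38.64 125.  ]
tube_top [324.6 143.4] 0.22 [569.27 -45.18 125.  ]
gland_nut [323.5 146.2] 0.83 [570.97 -39.39  84.  ]
nut_mark [319.  163.9] 0.87 [580.35 -23.26  84.  ]
filter_head [323.6 135.5] 0.81 [567.35 -44.88   0.  ]
filter_head [321.3 163.9] 0.43 [580.27 -10.3    0.  ]
grasp_force: 0.0
[604.25  49.3  404.62] -106.21947216229184
tube_top [324.9  91.2] 0.55 [570.45 -40.13 125.  ]
gland_nut [324.1  93.4] 0.71 [569.73 -41.55  84.  ]
nut_mark [320.7 113.8] 0.73 [578.21 -23.98  84.  ]
filter_head [325.4  96.1] 0.58 [565.26 -44.01   0.  ]
```

View pics/v2.png

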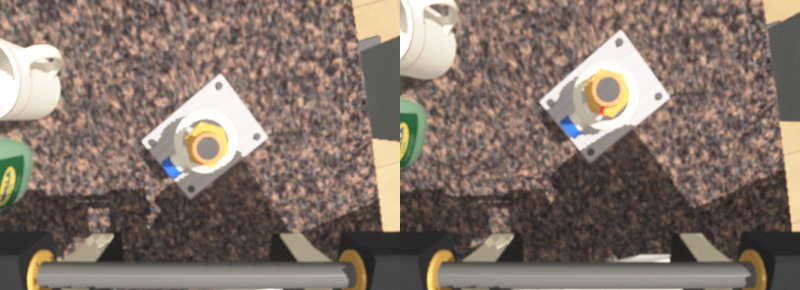

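```bash
cat > ov.py <<'E'
from h import *
def proj(cam,X,P):
    c=env.get_calibration(cam); T=np.array(c["tool_from_camera"]); p,R=P
    X=R.inv().apply(np.asarray(X)-p); X=(X-T[:3,3])@T[:3,:3]
    u=X[:,:2]/X[:,2:]; r2=(u**2).sum(1,keepdims=True); u=u*(1+c["k1"]*r2)
    return u*[c["fx"],c["fy"]]+[c["cx"],c["cy"]]
def hexa(cx,cy,yaw,z): a=np.radians(yaw+30+60*np.arange(6)); return np.stack([cx+23.1*np.cos(a),cy+23.1*np.sin(a),0*a+z],1)
def overlay(im,P,cx,cy,yaw,S=8,w=25):
    c=proj("wrist",[[cx,cy,95]],P)[0]; x0,y0=(c-w).astype(int)
    o=cv2.resize(im[y0:y0+2*w,x0:x0+2*w],None,fx=S,fy=S,interpolation=cv2.INTER_CUBIC); raw=o.copy()
    for z,col in((95,(255,0,0)),(73,(0,255,0))):
        q=((proj("wrist",hexa(cx,cy,yaw,z),P)-[x0,y0]+.5)*S).astype(np.int32); cv2.polylines(o,[q],True,col,1)
    m=((proj("wrist",[[cx+20*np.cos(np.radians(yaw)),cy+20*np.sin(np.radians(yaw)),84]],P)[0]-[x0,y0]+.5)*S).astype(int); cv2.circle(o,tuple(int(v) for v in m),5,(255,0,255),1)
    return np.hstack([raw,o])
E
python3 - <<'E'
from ov import *
def PP(p,psi):
    c,s=np.cos(np.radians(psi)),np.sin(np.radians(psi)); return np.array(p),Rn.from_matrix(np.array([[c,s,0],[s,-c,0],[0,0,-1.]]))
a=overlay(cv2.imread("pics/n1.png"),PP([591.05,2.61,404.18],-106.15),569,-41,60,6)
b=overlay(cv2.imread("pics/n2.png"),PP([604.25,49.3,404.62],-106.22),569,-41,60,6)
cv2.imwrite("pics/v3.png",np.vstack([a,b])[:600])
E
```

```text
(no output)
```

View pics/v3.png

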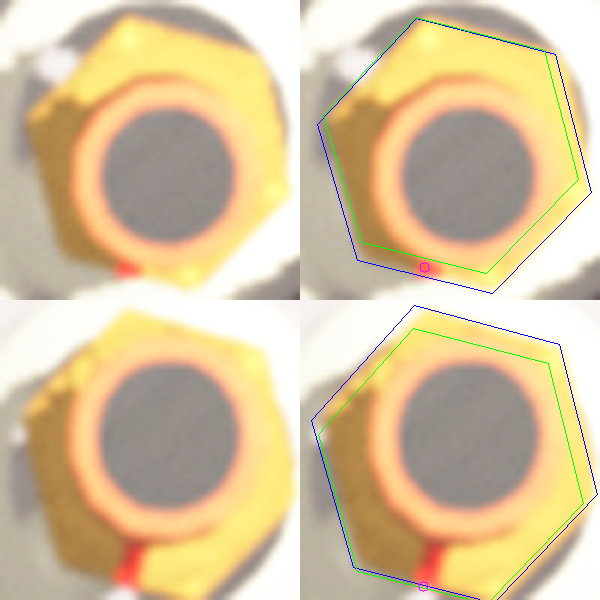

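```bash
python3 -c "
from h import *
need(568,-41,404,-93); need(568,-41,246,-93)"
```

```text
shift [96.15  9.46  0.82] turn [-0.    0.   -0.23] | at [604.04  48.64 404.82] psi -106.27973494541459 q [ 0.4   0.25 -0.15  0.   -1.18 -0.69] F [-0.03 -0.67 -0.08] M [ 0.06  0.05 -0.02] t 3.85 op 86.93006463214951
shift [ 96.16   9.48 158.82] turn [-0.    0.   -0.23] | at [604.04  48.64 404.82] psi -106.27973494541459 q [ 0.4   0.25 -0.15  0.   -1.18 -0.69] F [-0.03 -0.67 -0.08] M [ 0.06  0.05 -0.02] t 3.85 op 86.93006463214951
```

```bash
python3 -m crank '[[96,9.5,0,0,0,-0.23,87],[96,9.5,0,0,0,-0.23,87],[96,9.5,0,0,0,-0.23,87],[96,9.5,60,0,0,-0.23,87],[96,9.5,100,0,0,-0.23,87]]' | tail -3
python3 -m crank '[[0,0,50,0,0,0,87],[0,0,59,0,0,0,87],[0,0,59,0,0,0,87]]' | tail -3
python3 -c "
from h import *
need(568,-41,246,-93)"
```

```text
wrist_force: [-0.1, 1.1, -1.5]
opening: 87.1
grasp_force: 0.0
wrist_force: [-0.1, 0.7, -0.1]
opening: 87.2
grasp_force: 0.0
shift [ 0.87  0.24 -1.07] turn [ 0. -0. -0.] | at [568.28 -40.14 244.93] psi -93.05009443427465 q [ 0.27  0.34 -0.42  0.   -0.81 -0.33] F [-0.14  0.73 -0.14] M [-0.01  0.05 -0.01] t 4.65 op 87.16349389772742
```

```bash
python3 -m crank '[[0.8,0,-1,0,0,0,30],[0.8,0,-1,0,0,0,30],[0.8,0,-1,0,0,0,30],[0.8,0,-1,0,0,0,30],[0.8,0,-1,0,0,0,30]]'
python3 -c "
from h import *
need(568,-41,246,-93)"
```

```text
time: 5.15
tool_pos: [568.4, -40.6, 247.4]
tcp_rot: [0.001, -0.688, 0.726, -0.0]
wrist_force: [-0.3, -0.2, -0.2]
opening: 52.7
grasp_force: 0.0
shift [0.39 0.39 1.45] turn [-0.  0. -0.] | at [568.4  -40.63 247.45] psi -93.03578251701738 q [ 0.27  0.34 -0.42 -0.   -0.81 -0.32] F [-0.28 -0.19 -0.18] M [ 0.01  0.1  -0.01] t 5.15 op 52.70332837951407
```

```bash
python3 -m crank '[[0,0,1,0,0,0,30],[0,0,1,0,0,0,30],[0,0,1,0,0,0,30]]'
python3 -c "
from h import *
need(568,-41,246,-93)"
```

```text
time: 5.45
tool_pos: [568.2, -40.6, 245.6]
tcp_rot: [-0.0, -0.688, 0.726, 0.0]
wrist_force: [-1.8, 1.1, 1.6]
opening: 40.1
grasp_force: 29.8
shift [ 0.37  0.16 -0.39] turn [ 0. -0. -0.] | at [568.18 -40.64 245.61] psi -93.03484666787566 q [ 0.27  0.34 -0.42 -0.   -0.81 -0.32] F [-1.79  1.11  1.63] M [0.32 0.63 0.02] t 5.45 op 40.13940832754471
```

```bash
cat > m.py <<'E'
from h import *
p,R=pose(); s=env.state(); print("t %.2f psi %.2f Mz %.3f op %.1f g %.0f"%(s["time"],yaw(R),s["moment"][2],s["opening"],s["grasp_force"]),"F",np.array(s["wrist_force"]),p)
E
for i in 1; do python3 -m crank '[[0,0,0,0,0,0.08,30],[0,0,0,0,0,0.16,30],[0,0,0,0,0,0.16,30]]' >/dev/null; python3 m.py; python3 -m crank '[[0,0,0,0,0,0.08,30],[0,0,0,0,0,0.16,30],[0,0,0,0,0,0.16,30]]'>/dev/null; python3 m.py;  python3 -m crank '[[0,0,0,0,0,0.06,30],[0,0,0,0,0,0.06,30]]'>/dev/null; python3 m.py; done
```

```text
t 5.75 psi -102.27 Mz 0.022 op 39.9 g 30 F [-0.83  1.1   1.03] [568.26 -40.68 245.63]
t 6.05 psi -111.31 Mz 0.002 op 39.8 g 30 F [-0.39  0.52  1.69] [568.38 -40.69 245.65]
t 6.25 psi -114.67 Mz 0.036 op 40.2 g 30 F [-0.48  0.32  1.25] [568.39 -40.73 245.66]
```

```bash
cat >> m.py <<'E'
import sys
if len(sys.argv)>1: sys.exit(abs(s["moment"][2])>float(sys.argv[1]))
E
python3 -m crank '[[0,0,0,0,0,0.04,30],[0,0,0,0,0,0.04,30]]' >/dev/null; python3 m.py 0.18 && python3 -m crank '[[0,0,0,0,0,0.04,30],[0,0,0,0,0,0.04,30]]' >/dev/null; python3 m.py 0.18 && python3 -m crank '[[0,0,0,0,0,0.04,30],[0,0,0,0,0,0.04,30]]' >/dev/null; python3 m.py 0.18 && python3 -m crank '[[0,0,0,0,0,0.04,30],[0,0,0,0,0,0.04,30]]' >/dev/null; python3 m.py 0.18
```

```text
t 6.45 psi -116.93 Mz 0.075 op 40.0 g 30 F [0.11 0.1  0.15] [568.43 -40.72 245.69]
t 6.45 psi -116.93 Mz 0.075 op 40.0 g 30 F [0.11 0.1  0.15] [568.43 -40.72 245.69]
t 6.45 psi -116.93 Mz 0.075 op 40.0 g 30 F [0.11 0.1  0.15] [568.43 -40.72 245.69]
t 6.45 psi -116.93 Mz 0.075 op 40.0 g 30 F [0.11 0.1  0.15] [568.43 -40.72 245.69]False
False
False
False
```

```bash
sed -i 's/sys.exit(abs/sys.exit(int(abs/; s/argv\[1\]))$/argv[1])))/' m.py; tail -1 m.py
python3 -m crank '[[0,0,0,0,0,0.04,30],[0,0,0,0,0,0.04,30]]' >/dev/null; python3 m.py 0.18 && python3 -m crank '[[0,0,0,0,0,0.04,30],[0,0,0,0,0,0.04,30]]' >/dev/null && python3 m.py 0.18 && python3 -m crank '[[0,0,0,0,0,0.04,30],[0,0,0,0,0,0.04,30]]' >/dev/null && python3 m.py 0.18 && python3 -m crank '[[0,0,0,0,0,0.04,30],[0,0,0,0,0,0.04,30]]' >/dev/null && python3 m.py 0.18
```

```text
if len(sys.argv)>1: sys.exit(int(abs(s["moment"][2])>float(sys.argv[1])))
t 6.65 psi -119.24 Mz 0.035 op 39.8 g 30 F [ 0.54 -1.03  0.23] [568.45 -40.73 245.68]
t 6.85 psi -121.55 Mz 0.005 op 39.7 g 30 F [ 0.81 -1.48 -0.13] [568.45 -40.76 245.66]
t 7.05 psi -123.85 Mz -0.015 op 40.0 g 30 F [ 1.58 -0.89 -0.65] [568.48 -40.74 245.69]
t 7.25 psi -126.15 Mz 0.068 op 39.8 g 30 F [ 2.1  -1.19 -1.59] [568.51 -40.76 245.69]
```

```bash
g="python3 m.py 0.18"
$g && python3 -m crank '[[0,0,0,0,0,0.04,30],[0,0,0,0,0,0.04,30]]' >/dev/null && $g && python3 -m crank '[[0,0,0,0,0,0.04,30],[0,0,0,0,0,0.04,30]]' >/dev/null && $g && python3 -m crank '[[0,0,0,0,0,0.04,30],[0,0,0,0,0,0.04,30]]' >/dev/null && $g && python3 -m crank '[[0,0,0,0,0,0.04,30],[0,0,0,0,0,0.04,30]]' >/dev/null && $g && python3 -m crank '[[0,0,0,0,0,0.04,30],[0,0,0,0,0,0.04,30]]' >/dev/null && $g && python3 -m crank '[[0,0,0,0,0,0.04,30],[0,0,0,0,0,0.04,30]]' >/dev/null && $g && python3 -m crank '[[0,0,0,0,0,0.04,30],[0,0,0,0,0,0.04,30]]' >/dev/null && $g && python3 -m crank '[[0,0,0,0,0,0.04,30],[0,0,0,0,0,0.04,30]]' >/dev/null && $g
```

```text
t 7.25 psi -126.15 Mz 0.068 op 39.8 g 30 F [ 2.1  -1.19 -1.59] [568.51 -40.76 245.69]
t 7.45 psi -128.45 Mz 0.048 op 39.9 g 30 F [ 2.48 -1.56 -0.8 ] [568.51 -40.77 245.71]
t 7.65 psi -130.74 Mz 0.063 op 39.8 g 30 F [ 2.05 -3.36 -1.73] [568.52 -40.78 245.72]
t 7.85 psi -133.03 Mz -0.001 op 39.9 g 30 F [ 3.3  -3.24 -1.18] [568.54 -40.8  245.7 ]
t 8.05 psi -135.33 Mz 0.086 op 39.7 g 30 F [ 3.8  -3.1  -2.63] [568.56 -40.8  245.72]
t 8.25 psi -137.61 Mz 0.180 op 39.5 g 30 F [ 4.36 -2.88 -2.23] [568.59 -40.81 245.75]
```

```bash
python3 -m crank '[[0,0,0,0,0,0,30]]' >/dev/null; python3 m.py;python3 -m crank '[[0,0,0,0,0,0,30]]' >/dev/null; python3 m.py; python3 -m crank '[[0,0,0,0,0,0.02,30],[0,0,0,0,0,0.02,30]]' >/dev/null; python3 m.py;python3 -m crank '[[0,0,0,0,0,0.02,30]]' >/dev/null; python3 m.py
```

```text
t 8.35 psi -137.54 Mz 0.147 op 40.3 g 30 F [ 3.71 -3.16 -2.85] [568.59 -40.83 245.72]
t 8.45 psi -137.53 Mz 0.153 op 39.7 g 30 F [ 2.98 -3.76 -2.55] [568.59 -40.83 245.72]
t 8.65 psi -138.70 Mz 0.329 op 40.2 g 30 F [ 3.4  -3.06 -1.88] [568.59 -40.8  245.71]
t 8.75 psi -139.81 Mz 0.386 op 40.0 g 30 F [ 4.17 -3.56 -2.41] [568.59 -40.81 245.71]
```

```bash
python3 -m crank '[[0,0,0,0,0,-0.04,30],[0,0,0,0,0,-0.04,30],[0,0,0,0,0,-0.04,87],[0,0,0,0,0,-0.04,87],[0,0,0,0,0,-0.04,87]]' >/dev/null; python3 m.py; python3 -m crank '[[0,0,0,0,0,0,87],[0,0,0,0,0,0,87],[0,0,0,0,0,0,87]]' >/dev/null; python3 m.py; 
python3 - <<'E'
from h import *
need(530,-370,350,-158)
c,s=np.cos(np.radians(-160.66)),np.sin(np.radians(-160.66))
P=np.array([449.64,-390.2,404.68]),Rn.from_matrix(np.array([[c,s,0],[s,-c,0],[0,0,-1.]]))
m=np.load("wm.npy"); ys,xs=np.nonzero(m); W=np.array([atz(*ray("wrist",[x,y],P),12) for x,y in zip(xs[::3],ys[::3])])
e=W[np.argmin(W[:,0])]; r=np.hypot(*(W-e)[:,:2].T); H=W[(r<140)&(r>8)][:,:2]; c0=H.mean(0); u=np.linalg.svd(H-c0,full_matrices=False)[2][0]; u*=np.sign(u[0]); s=(W[:,:2]-c0)@u
print("end",e,"yaw",np.degrees(np.arctan2(u[1],u[0])),"ext",s.min(),s.max(),"origin",c0+u*(s.min()+200),"len",np.ptp(s))
E
```

```text
t 9.25 psi -137.68 Mz -0.016 op 58.2 g 0 F [-0.12  0.47  0.32] [567.91 -40.58 245.51]
t 9.55 psi -137.72 Mz -0.004 op 82.4 g 0 F [-0.74  0.13 -0.31] [568.24 -40.66 245.64]
shift [ 249.88 -217.91 -104.36] turn [ 0.   -0.    0.35] | at [568.24 -40.66 245.64] psi -137.7158107124955 q [ 0.27  0.34 -0.42 -0.   -0.81 -1.1 ] F [-0.74  0.13 -0.31] M [ 0.06  0.04 -0.  ] t 9.55 op 82.43262802694623
end [ 365.51 -427.48   12.  ] yaw 20.24357631413081 ext -67.73516241261417 146.49045990889718 origin [ 554.89 -363.5 ] len 214.22562232151137
```

```bash
python3 -m crank '[[0,0,-50,0,0,0,87],[0,0,-104,0,0,0,87],[0,0,-104,0,0,0,87],[50,-44,-104,0,0,0,87],[100,-87,-104,0,0,0.1,87]]' >/dev/null
python3 -m crank '[[150,-131,0,0,0,0.25,87],[150,-131,0,0,0,0.25,87],[150,-131,0,0,0,0.25,87],[150,-131,0,0,0,0.25,87],[150,-131,0,0,0,0.25,87]]' >/dev/null
cat > lw.py <<'E'
from h import *
import sys
need(530,-370,350,-159)
P=pose(); im,d=env.snapshot("wrist"); cv2.imwrite(f"pics/{sys.argv[1]}.png",im)
for n,z in(("wrench",0),("wrench_grip",6)):
    for q in env.spot_point("wrist",n)[:1]: print(n,np.array(q["position"]),round(q["conf"],2),atz(*ray("wrist",q["position"],P),z))
t=env.trace("wrist","wrench")
if t:
    ys,xs=np.nonzero(t[0]["mask"]); W=np.array([atz(*ray("wrist",[x,y],P),12)[:2] for x,y in zip(xs,ys)])
    e=W[np.argmin(W[:,0])]; r=np.hypot(*(W-e).T); H=W[(r<140)&(r>8)]; c0=H.mean(0); u=np.linalg.svd(H-c0,full_matrices=False)[2][0]; u*=np.sign(u[0]); s=(W-c0)@u; w=(H-c0)@[-u[1],u[0]]
    th=np.degrees(np.arctan2(u[1],u[0])); o=c0+u*(s.min()+200); print("conf",t[0]["conf"],"yaw",th,"len",np.ptp(s),"handle width",np.ptp(w),"origin",o,"grip",o-85*u)
    k=(d>0)&t[0]["mask"]; yy,xx=np.nonzero(k); print("z",np.median([ (lambda o,v:o+v*d[y,x])(*ray("wrist",[x,y],P))[2] for x,y in zip(xx[::9],yy[::9])]))
E
python3 lw.py w2
```

```text
shift [ -4.76 -35.05  -0.8 ] turn [-0.   -0.    0.02] | at [ 512.49 -339.26  349.2 ] psi -158.06509058664324 q [-0.27  0.3  -0.2   0.   -1.07 -0.92] F [ 0.13  0.56 -0.08] M [ 0.09 -0.01 -0.02] t 10.55 op 86.63607304499808
wrench_grip [282.1 141.7] 0.84 [ 480.36 -391.82    6.  ]Traceback (most recent call last):
  File "lw.py", line 9, in <module>
    ys,xs=np.nonzero(t[0]["mask"]); W=np.array([atz(*ray("wrist",[x,y],P),12)[:2] for x,y in zip(xs,ys)])
                                                     ~~~^^^^^^^^^^^^^^^^^
  File "h.py", line 9, in ray
    c=env.get_calibration(cam)
ValueError: time passes only in moves, steps and waits
```

View pics/w2.png

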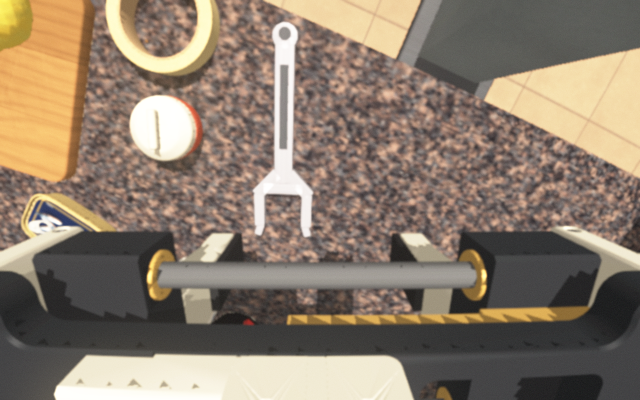

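```bash
sed -i 's/^def ray/import functools\n@functools.lru_cache\ndef cal(c): return env.get_calibration(c)\ndef ray/; s/c=env.get_calibration(cam)/c=cal(cam)/' h.py
python3 - <<'E'
from h import *
P=pose()
f=lambda p,z=12: atz(*ray("wrist",p,P),z)[:2]
L,Rr,E,a,b=f([260,235]),f([307,235]),f([284.5,22]),f([285,35]),f([284,170])
print(L,Rr,"tip sep",np.linalg.norm(L-Rr)); m=(L+Rr)/2; u=(m-E)/np.linalg.norm(m-E); print("len",np.linalg.norm(m-E),"yaw tip-end",np.degrees(np.arctan2(u[1],u[0])),"handle yaw",np.degrees(np.arctan2(*(b-a)[::-1])))
print("origin from tips",m-25*u,"from end",E+200*u); g=(m-25*u+E+200*u)/2-85*u; print("grip",g)
th=np.degrees(np.arctan2(u[1],u[0]))
need(g[0],g[1],300,th-180)
E
```

```text
[ 592.77 -372.56] [ 571.78 -321.51] tip sep 55.19710260787673
len 223.68267770674348 yaw tip-end 20.36059848458008 handle yaw 20.28180070011374
origin from tips [ 558.84 -355.74] from end [ 560.07 -355.28]
grip [ 479.77 -385.08]
shift [ 51.23 -34.17  49.54] turn [ 0.   -0.    0.03] | at [ 514.27 -334.09  349.55] psi -157.77400157647676 q [-0.26  0.3  -0.21 -0.   -1.07 -0.92] F [-0.22  0.05  0.15] M [ 0.05 -0.04  0.01] t 10.75 op 87.28185983929211
```

```bash
python3 -c "
from h import *
need(478,-390.5,180.5,-160)"
```

```text
shift [ 54.91 -38.55 169.04] turn [ 0.   -0.    0.04] | at [ 514.27 -334.09  349.55] psi -157.77400157647676 q [-0.26  0.3  -0.21 -0.   -1.07 -0.92] F [-0.22  0.05  0.15] M [ 0.05 -0.04  0.01] t 10.75 op 87.28185983929211
```

```bash
python3 -m crank '[[40,-28,0,0,0,0.04,87],[55,-38.5,40,0,0,0.04,87],[55,-38.5,85,0,0,0.04,87],[55,-38.5,125,0,0,0.04,87],[55,-38.5,125,0,0,0.04,87]]' >/dev/null
python3 -m crank '[[0,0,0,0,0,0,87],[0,0,0,0,0,0,87]]' >/dev/null
python3 - <<'E'
from h import *
need(478,-390.5,180.5,-160)
P=pose(); im,d=env.snapshot("wrist"); cv2.imwrite("pics/w3.png",im); cv2.imwrite("pics/v4.png",im[0:300])
for q in env.spot_point("wrist","wrench_grip")[:1]: print(np.array(q["position"]),q["conf"],atz(*ray("wrist",q["position"],P),6))
E
```

```text
shift [ 1.37  0.9  46.71] turn [-0.  0.  0.] | at [ 479.46 -390.79  227.21] psi -159.95940528438965 q [-0.37  0.43 -0.33  0.   -0.81 -0.85] F [ 0.37 -0.41 -0.58] M [-0.   -0.07 -0.  ] t 11.45 op 87.19469807367209
[316.1 220. ] 0.7 [ 478.18 -391.16    6.  ]
```

View pics/v4.png

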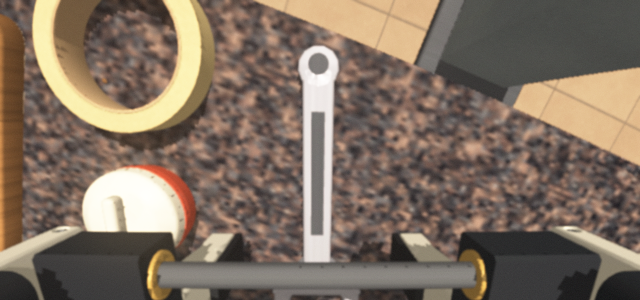

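```bash
python3 - <<'E'
from h import *
P=pose(); R=P[1]
for p in([318.5,45],[318.5,64],[317.5,240]):
    w=atz(*ray("wrist",p,P),12); print(w, "tool", R.inv().apply(w-P[0]))
E
python3 -m crank '[[0.5,0.5,46,0,0,0,87],[0.5,0.5,46,0,0,0,87],[0.5,0.5,46,0,0,0,87]]' |tail -4; python3 m.py
```

```text
[ 369.01 -429.37   12.  ] tool [117.16   2.16 214.91]
[ 379.21 -425.64   12.  ] tool [106.3    2.18 214.94]
[ 490.02 -385.81   12.  ] tool [-11.45   1.73 215.28]
tcp_rot: [0.001, -0.173, 0.985, -0.0]
wrist_force: [0.2, -0.4, 1.0]
opening: 86.7
grasp_force: 0.0
t 11.85 psi -160.05 Mz -0.024 op 86.7 g 0 F [ 0.21 -0.44  1.03] [ 477.91 -390.77  179.87]
```

```bash
python3 -m crank '[[0,0,0,0,0,0,10],[0,0,0,0,0,0,10],[0,0,0,0,0,0,10],[0,0,0,0,0,0,10],[0,0,0,0,0,0,10]]' >/dev/null; python3 -m crank '[[0,0,0,0,0,0,10],[0,0,0,0,0,0,10],[0,0,0,0,0,0,10],[0,0,0,0,0,0,10],[0,0,0,0,0,0,10]]' |tail -4; python3 m.py
python3 -m crank '[[0,0,-50,0,0,0,10],[0,0,-100,0,0,0,10],[0,0,-110,0,0,0,10],[0,0,-110,0,0,0,10]]' |tail -4; python3 - <<'E'
from h import *
# nut axis, wrench yaw for on
a=np.array([568.4,-40.8]); th=43.6; u=np.array([np.cos(np.radians(th)),np.sin(np.radians(th))])
for back in (65,0):
    g=a-u*(84.3+back); print(g); need(g[0],g[1],258,th-180)
P=pose(); env.snapshot("wrist"); im,d=env.snapshot("wrist"); cv2.imwrite("pics/w4.png",im); cv2.imwrite("pics/v5.png",im[0:300])
E
```

```text
tcp_rot: [0.0, -0.173, 0.985, -0.0]
wrist_force: [0.4, 0.3, -1.4]
opening: 19.5
grasp_force: 30.0
t 12.85 psi -160.08 Mz -0.079 op 19.5 g 30 F [ 0.43  0.26 -1.4 ] [ 477.25 -390.78  178.62]
tcp_rot: [0.002, -0.173, 0.985, -0.001]
wrist_force: [0.4, 0.1, -2.1]
opening: 19.9
grasp_force: 30.0
[ 460.28 -143.76]
shift [-67.75 238.36  32.56] turn [-0.    0.   -0.41] | at [ 477.7  -390.88  291.06] psi -160.0694362870286 q [-0.37  0.36 -0.27 -0.   -0.94 -0.85] F [ 0.38  0.08 -2.14] M [-0.04  0.04 -0.04] t 13.25 op 19.937680054241476
[507.35 -98.93]
shift [-127.28  264.45   32.69] turn [-0.    0.   -0.41] | at [ 477.7  -390.88  291.06] psi -160.0694362870286 q [-0.37  0.36 -0.27 -0.   -0.94 -0.85] F [ 0.38  0.08 -2.14] M [-0.04  0.04 -0.04] t 13.25 op 19.937680054241476
```

View pics/v5.png

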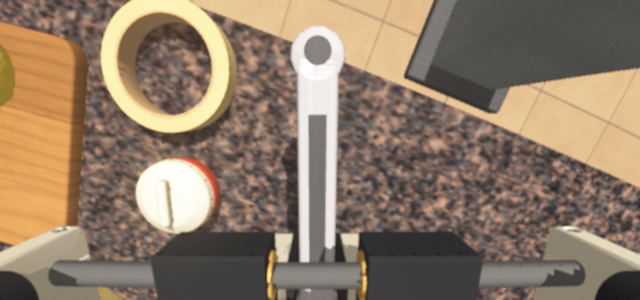

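```bash
python3 -m crank '[[-68,238,0,0,0,-0.41,10],[-68,238,0,0,0,-0.41,10],[-68,238,0,0,0,-0.41,10],[-68,238,0,0,0,-0.41,10],[-68,238,0,0,0,-0.41,10]]' >/dev/null;  python3 -m crank '[[0,0,0,0,0,0,10],[0,0,0,0,0,0,10]]' |tail -4; python3 - <<'E'
from h import *
g=[460.28,-143.76]; need(g[0],g[1],257.5,-136.4)
P=pose(); im,d=env.snapshot("wrist"); cv2.imwrite("pics/w5.png",im)
cc=[]
for z in (178.6-12,):
    T=np.array(cal("wrist")["tool_from_camera"]); I=np.array([0,0,0.]),Rn.identity()
    for p in([318,27],[318,48],[317.5,230]): print(atz(*ray("wrist",p,I),z))
E
```

```text
tcp_rot: [-0.001, -0.371, 0.928, 0.0]
wrist_force: [-0.0, -0.1, -2.3]
opening: 19.6
grasp_force: 30.0
shift [ 0.27 -1.4  29.76] turn [ 0. -0. -0.] | at [ 459.6  -142.56  287.26] psi -136.40384495670904 q [ 0.11  0.16 -0.56 -0.   -0.85 -0.92] F [-0.03 -0.06 -2.34] M [-0.05  0.02 -0.01] t 14.05 op 19.565490099923085
[113.56   1.55 166.6 ]
[104.7    1.56 166.6 ]
[ 15.08   1.46 166.6 ]
```

```bash
python3 -m crank '[[0,-1.4,29.5,0,0,0,10],[0,-1.4,29.5,0,0,0,10],[0,-1.4,29.5,0,0,0,10]]' >/dev/null;python3 m.py; python3 -c "
from h import *
need(568.4-87*.7242,-40.8-87*.6896,257.5,-136.4)"
python3 -m crank '[[-10,0,0,0,0,0,10],[-15,0,0,0,0,0,10],[-15,0,0,0,0,0,10]]' >/dev/null;python3 m.py;python3 -m crank '[[-7,0,0,0,0,0,10],[-13,0,0,0,0,0,10],[-13,0,0,0,0,0,10]]' >/dev/null;python3 m.py;
```

```text
t 14.40 psi -136.70 Mz 0.016 op 19.9 g 30 F [ 0.18 -0.43 -0.76] [ 460.6  -145.98  258.42]
shift [-63.59   2.16   0.75] turn [ 0.   -0.   -0.01] | at [ 460.6  -145.98  258.42] psi -136.69621853642224 q [ 0.1   0.2  -0.59  0.   -0.78 -0.92] F [ 0.18 -0.43 -0.76] M [-0.02 -0.01  0.02] t 14.4 op 19.885664239508774
t 14.70 psi -136.55 Mz 0.044 op 19.4 g 30 F [ 0.4  -0.08 -1.99] [ 472.96 -134.11  259.88]
t 15.00 psi -136.54 Mz -0.006 op 19.4 g 30 F [ 0.15 -0.08 -2.11] [ 482.11 -125.    259.38]
```

```bash
python3 -c "
from h import *
need(568.4-87*.7242,-40.8-87*.6896,257.5,-136.4)
P=pose(); im,d=env.snapshot('top'); cv2.imwrite('pics/t2.png',cv2.resize(im[170:290,230:350],None,fx=5,fy=5,interpolation=cv2.INTER_CUBIC))"
```

```text
shift [-33.55   1.55   1.9 ] turn [-0.  0. -0.] | at [ 482.11 -125.    259.38] psi -136.5366474555629 q [ 0.14  0.22 -0.56  0.   -0.79 -0.95] F [ 0.15 -0.08 -2.11] M [-0.01  0.05 -0.01] t 15.0 op 19.402527435544496
```

View pics/t2.png

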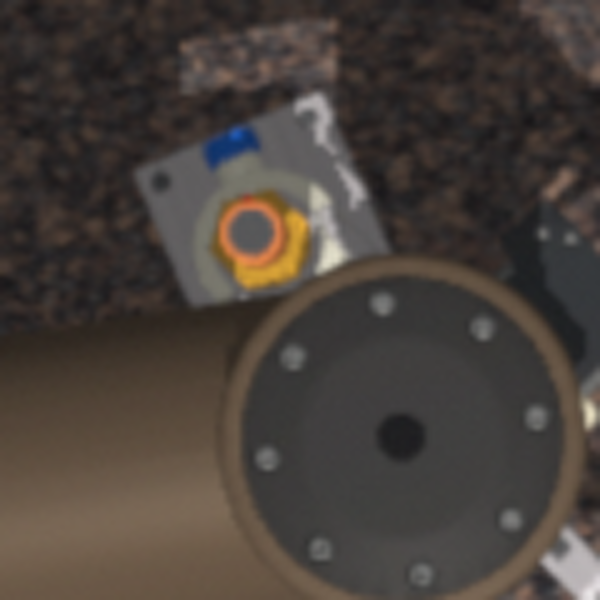

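```bash
python3 -m crank '[[-6,1.5,1.5,0,0,0,10],[-12,1.5,1.5,0,0,0,10],[-12,1.5,1.5,0,0,0,10]]' >/dev/null;python3 m.py 0.4 && python3 -m crank '[[-5,0,0,0,0,0,10],[-8,0,0,0,0,0,10],[-8,0,0,0,0,0,10]]' >/dev/null;python3 m.py 0.4 && python3 -m crank '[[-4,0,0,0,0,0,10],[-7,0,0,0,0,0,10],[-7,0,0,0,0,0,10]]' >/dev/null;python3 m.py;python3 -c "
from h import *
need(568.4-87*.7242,-40.8-87*.6896,257.5,-136.4)"
```

```text
t 15.35 psi -136.54 Mz -0.007 op 19.6 g 30 F [ 0.14  0.95 -2.92] [ 489.72 -115.72  257.68]
t 15.65 psi -136.56 Mz 0.006 op 19.6 g 30 F [-0.29 -0.24 -2.13] [ 495.25 -110.47  257.7 ]
t 15.95 psi -136.57 Mz 0.014 op 19.7 g 30 F [-1.06  0.66 -2.41] [ 500.28 -105.71  257.71]
shift [-7.1   0.05  0.21] turn [-0.  0. -0.] | at [ 500.28 -105.71  257.71] psi -136.5675789519863 q [ 0.18  0.24 -0.54  0.   -0.79 -0.99] F [-1.06  0.66 -2.41] M [0.   0.08 0.01] t 15.95 op 19.72991643497044
```

```bash
python3 -m crank '[[-4,0,0,0,0,0,10],[-7,0,0,0,0,0,10],[-7,0,0,0,0,0,10],[-7,0,0,0,0,0,10]]' >/dev/null;python3 m.py;python3 -c "
from h import *
need(568.4-87*.7242,-40.8-87*.6896,257.5,-136.4)
# arc step helper: rotation clockwise a about nut axis, expressed in current tool axes (axis at tool (-87,0))
for a in (0.05,0.1,0.15,0.2,0.3,0.4,0.5,0.6,0.7): print(a,'dx %.2f dy %.2f'%(-87+87*np.cos(a),87*np.sin(a)))"
```

```text
t 16.35 psi -136.57 Mz 0.021 op 19.8 g 30 F [-0.2  -0.14 -2.38] [ 505.02 -101.03  257.62]
shift [-0.44 -0.09  0.12] turn [ 0. -0. -0.] | at [ 505.02 -101.03  257.62] psi -136.5716291589786 q [ 0.18  0.25 -0.53 -0.   -0.8  -1.  ] F [-0.2  -0.14 -2.38] M [0.03 0.04 0.02] t 16.35 op 19.762231854320856
0.05 dx -0.11 dy 4.35
0.1 dx -0.43 dy 8.69
0.15 dx -0.98 dy 13.00
0.2 dx -1.73 dy 17.28
0.3 dx -3.89 dy 25.71
0.4 dx -6.87 dy 33.88
0.5 dx -10.65 dy 41.71
0.6 dx -15.20 dy 49.12
0.7 dx -20.46 dy 56.05
```

```bash
cat > f.py <<'E'
from h import *
p,R=pose(); s=env.state(); F=np.array(s["wrist_force"]); r=p-[568.4,-40.8,0]
print("t %.2f tau %.3f Mz %.2f R %.1f az %.2f psi %.2f op %.1f g %.0f z %.1f"%(s["time"],s["moment"][2]+(r[0]*F[1]-r[1]*F[0])/1000,s["moment"][2],np.hypot(*r[:2]),np.degrees(np.arctan2(r[1],r[0])),yaw(R),s["opening"],s["grasp_force"],p[2]),"Ftool",R.inv().apply(F))
E
python3 -m crank '[[-0.03,2.2,0,0,0,0.025,10],[-0.11,4.35,0,0,0,0.05,10],[-0.11,4.35,0,0,0,0.05,10]]' >/dev/null;python3 f.py
python3 -m crank '[[-0.03,2.2,0,0,0,0.025,10],[-0.11,4.35,0,0,0,0.05,10],[-0.11,4.35,0,0,0,0.05,10]]' >/dev/null;python3 f.py
python3 -m crank '[[-0.03,2.2,0,0,0,0.025,10],[-0.11,4.35,0,0,0,0.05,10],[-0.11,4.35,0,0,0,0.05,10]]' >/dev/null;python3 f.py
```

```text
t 16.65 tau -0.036 Mz -0.02 R 87.6 az -139.44 psi -139.52 op 19.9 g 30 z 257.7 Ftool [0.93 0.23 1.7 ]
t 16.95 tau 0.285 Mz 0.09 R 87.4 az -142.19 psi -142.37 op 19.7 g 30 z 257.8 Ftool [-0.19 -2.29  2.93]
t 17.25 tau 0.480 Mz 0.12 R 87.3 az -144.99 psi -145.23 op 19.7 g 30 z 257.8 Ftool [ 0.21 -4.08  2.78]
```

```bash
python3 -m crank '[[-0.43,8.7,0,0,0,0.1,10],[-1.73,17.3,0,0,0,0.2,10],[-3.9,25.7,0,0,0,0.3,10],[-3.9,25.7,0,0,0,0.3,10]]' >/dev/null;python3 f.py
python3 -m crank '[[-0.43,8.7,0,0,0,0.1,10],[-1.73,17.3,0,0,0,0.2,10],[-3.9,25.7,0,0,0,0.3,10],[-3.9,25.7,0,0,0,0.3,10]]' >/dev/null;python3 f.py
```

```text
t 17.65 tau 0.593 Mz 0.00 R 87.1 az -162.29 psi -162.39 op 19.8 g 30 z 257.9 Ftool [-1.13 -6.8   3.03]
t 18.05 tau 0.490 Mz -0.05 R 86.8 az -179.29 psi -179.44 op 19.8 g 30 z 257.8 Ftool [-3.58 -6.21  2.82]
```

```bash
python3 -m crank '[[0,8.7,0,0,0,0.1,10],[-1.2,17.3,0,0,0,0.2,10],[-3.3,25.7,0,0,0,0.3,10],[-3.3,25.7,0,0,0,0.3,10]]' >/dev/null;python3 f.py
python3 -m crank '[[0,4.35,0,0,0,0.05,10],[-0.3,8.7,0,0,0,0.1,10],[-0.3,8.7,0,0,0,0.1,10]]' >/dev/null;python3 f.py
```

```text
t 18.45 tau 0.547 Mz 0.04 R 86.8 az 163.65 psi 163.42 op 19.5 g 30 z 257.9 Ftool [-6.72 -5.85  3.67]
t 18.75 tau 0.566 Mz 0.04 R 86.7 az 158.17 psi 157.77 op 19.6 g 30 z 257.9 Ftool [-7.81 -6.    3.07]
```

```bash
python3 -m crank '[[-0.4,4.3,0,0,0,0.05,10],[-0.7,6,0,0,0,0.07,10],[-0.7,6,0,0,0,0.07,10],[-0.7,6,0,0,0,0.07,10]]' >/dev/null;python3 f.py
python3 -m crank '[[-0.1,-4.3,0,0,0,-0.05,10],[-0.1,-4.3,0,0,0,-0.05,10]]' >/dev/null;python3 f.py
python3 -m crank '[[-0.1,-4.3,0,0,0,-0.05,10],[-0.1,-4.3,0,0,0,-0.05,10]]' >/dev/null;python3 f.py
python3 -m crank '[[-0.03,-2.6,0,0,0,-0.03,10],[-0.03,-2.6,0,0,0,-0.03,10]]' >/dev/null;python3 f.py
```

```text
t 19.15 tau 0.593 Mz 0.22 R 86.4 az 154.46 psi 153.85 op 19.8 g 30 z 257.7 Ftool [-6.6  -4.27  1.38]
t 19.35 tau 0.285 Mz 0.11 R 86.5 az 157.33 psi 156.78 op 19.5 g 30 z 257.8 Ftool [-4.79 -2.02  2.87]
t 19.55 tau 0.068 Mz 0.01 R 86.6 az 160.07 psi 159.62 op 19.6 g 30 z 257.8 Ftool [-4.57 -0.59  2.96]
t 19.75 tau 0.142 Mz 0.01 R 86.9 az 161.69 psi 161.20 op 19.5 g 30 z 257.7 Ftool [-3.23 -1.47  2.95]
```

```bash
python3 -m crank '[[-0.5,-2,0,0,0,-0.023,10],[-0.5,-2,0,0,0,-0.023,10],[-0.5,-2,0,0,0,-0.023,10]]' >/dev/null;python3 f.py
python3 -m crank '[[3,0,0,0,0,0,10],[5,0,0,0,0,0,10],[5,0,0,0,0,0,10]]' >/dev/null;python3 f.py
```

```text
t 20.05 tau 0.010 Mz 0.05 R 87.0 az 162.83 psi 162.30 op 19.6 g 30 z 257.5 Ftool [-0.7   0.47  2.33]
t 20.35 tau 0.008 Mz -0.00 R 92.2 az 162.80 psi 162.29 op 19.6 g 30 z 257.6 Ftool [ 0.37 -0.14  2.72]
```

Free of load; withdraw along the handle.

```bash
python3 -m crank '[[10,0,0,0,0,0,10],[20,0,0,0,0,0,10],[20,0,0,0,0,0,10]]' >/dev/null;python3 f.py
python3 -m crank '[[20,0,0,0,0,0,10],[45,0,0,0,0,0,10],[45,0,0,0,0,0,10]]' >/dev/null;python3 f.py
python3 -m crank '[[0,0,-50,0,0,0,10],[0,0,-50,0,0,0,10]]' >/dev/null
python3 -c "
from h import *
need(480,-390,300,-160)"
```

```text
t 20.65 tau 0.010 Mz 0.01 R 113.4 az 162.88 psi 162.29 op 19.7 g 30 z 257.6 Ftool [ 0.19 -0.05  1.39]
t 20.95 tau 0.019 Mz -0.02 R 159.2 az 162.89 psi 162.30 op 19.7 g 30 z 257.5 Ftool [-0.59 -0.23  1.91]
shift [-176.24 -360.68   12.24] turn [ 0.    0.01 -0.66] | at [420.83   7.03 312.64] psi 162.4184755523585 q [ 0.49  0.02 -0.66  0.   -0.89 -2.37] F [ 1.28  0.31 -2.24] M [ 0.12 -0.26 -0.  ] t 21.15 op 19.653400646677177
```

```bash
python3 -m crank '[[-176,-361,12,0,0,-0.66,10],[-176,-361,12,0,0,-0.66,10],[-176,-361,12,0,0,-0.66,10],[-176,-361,12,0,0,-0.66,10],[-176,-361,12,0,0,-0.66,10]]' >/dev/null
python3 -c "
from h import *
need(480,-390,300,-160)"
```

```text
shift [  29.68 -195.62    2.02] turn [-0.    0.   -0.05] | at [ 449.85 -194.45  301.97] psi -162.60936585312788 q [-0.01  0.15 -0.53  0.   -0.89 -1.26] F [ 1.09  0.92 -1.82] M [ 0.08 -0.14  0.05] t 21.65 op 19.797396275653707
```

```bash
python3 -m crank '[[30,-195,2,0,0,0,10],[30,-195,2,0,0,0,10],[30,-195,2,0,0,0,10],[30,-195,2,0,0,0,10],[30,-195,2,0,0,0,10]]' >/dev/null
python3 -m crank '[[0,0,0,0,0,0,10],[0,0,0,0,0,0,10]]' >/dev/null
python3 - <<'E'
from h import *
need(480,-390,180,-160)
im,d=env.snapshot("top"); cv2.imwrite("pics/t3.png",cv2.resize(im[195:245,255:305],None,fx=10,fy=10,interpolation=cv2.INTER_CUBIC))
for c in("top","scene"):
    if c=="scene": env.snapshot(c)
    r=env.spot_point(c,"nut_mark")
    for q in r[:2]: w=atz(*ray(c,q["position"]),84); print(c,np.array(q["position"]),q["conf"],w,np.degrees(np.arctan2(w[1]+40.8,w[0]-568.4)))
E
```

```text
shift [ -1.38  -2.93 119.46] turn [ 0.   -0.   -0.05] | at [ 477.88 -387.65  299.46] psi -162.9407089812066 q [-0.36  0.35 -0.26 -0.   -0.96 -0.91] F [-0.04 -0.6  -1.65] M [ 0.03  0.02 -0.  ] t 22.35 op 19.730763589873593
top [290.5 208. ] 0.7 [588.36 -61.47  84.  ] -46.00914210900525
scene [303.7 221.3] 0.59 [576.93 -51.92  84.  ] -52.52240084470744
```

View pics/t3.png

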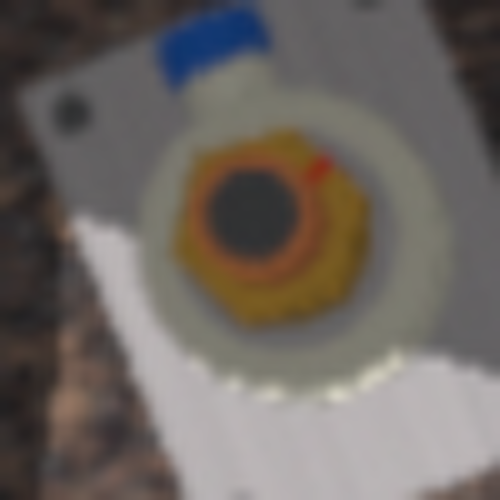

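```bash
python3 -m crank '[[0,0,40,0,0,0,10],[0,0,80,0,0,0,10],[0,0,110,0,0,0,10],[0,0,115,0,0,0,10],[0,0,115,0,0,0,10]]' >/dev/null; python3 f.py
python3 -m crank '[[0,0,2,0,0,0,10],[0,0,3,0,0,0,10],[0,0,3,0,0,0,10]]' >/dev/null; python3 f.py
python3 -m crank '[[0,0,1,0,0,0,10],[0,0,1,0,0,0,10]]' >/dev/null; python3 f.py
```

```text
t 23.05 tau 0.025 Mz -0.01 R 358.3 az -104.56 psi -162.88 op 19.6 g 30 z 184.7 Ftool [-0.56  0.72  1.39]
t 23.35 tau 0.425 Mz -0.01 R 358.8 az -104.51 psi -162.94 op 19.8 g 30 z 183.2 Ftool [-1.15 -0.45  2.17]
t 23.55 tau 0.125 Mz 0.01 R 358.9 az -104.58 psi -162.95 op 19.6 g 30 z 181.2 Ftool [-0.22 -0.27  1.27]
```

```bash
python3 -m crank '[[0,0,1,0,0,0,10],[0,0,1,0,0,0,10],[0,0,1,0,0,0,10]]' >/dev/null; python3 f.py
python3 -m crank '[[0,0,1,0,0,0,10],[0,0,1,0,0,0,10],[0,0,1,0,0,0,10]]' >/dev/null; python3 f.py
```

```text
t 23.85 tau 0.224 Mz -0.01 R 358.8 az -104.59 psi -162.95 op 19.6 g 30 z 179.7 Ftool [-0.99  0.36  1.63]
t 24.15 tau -0.142 Mz -0.04 R 358.8 az -104.58 psi -162.94 op 19.4 g 30 z 178.7 Ftool [ 0.62 -0.47  2.4 ]
```

```bash
python3 -m crank '[[0,0,0.7,0,0,0,10],[0,0,0.7,0,0,0,10],[0,0,0.7,0,0,0,10]]' >/dev/null; python3 f.py
python3 -m crank '[[0,0,0,0,0,0,26],[0,0,0,0,0,0,40],[0,0,0,0,0,0,87],[0,0,0,0,0,0,87],[0,0,0,0,0,0,87]]' >/dev/null; python3 f.py
python3 -m crank '[[0,0,0,0,0,0,87],[0,0,0,0,0,0,87],[0,0,-30,0,0,0,87],[0,0,-80,0,0,0,87],[0,0,-130,0,0,0,87]]' >/dev/null;python3 -m crank '[[-40,0,0,0,0,0,87],[-40,0,0,0,0,0,87],[-40,0,0,0,0,0,87]]' >/dev/null
python3 - <<'E'
from h import *
P=pose(); im,d=env.snapshot("wrist"); cv2.imwrite("pics/w6.png",im); im,_=env.snapshot("top"); cv2.imwrite("pics/t4.png",np.vstack([cv2.imread("pics/w6.png")[:300,:],im[60:360]]))
print(P[0])
for c,n,z in(("wrist","wrench_grip",6),("top","wrench",0),("top","mug_plain",0),("top","food_tin",0),("top","spice_jar",0)):
    for q in env.spot_point(c,n)[:1]: print(c,n,atz(*ray(c,q["position"],P),z),q["conf"])
E
python3 f.py
```

```text
t 24.45 tau -0.684 Mz 0.05 R 358.8 az -104.58 psi -162.94 op 19.5 g 30 z 178.6 Ftool [ 1.21  1.96 -6.23]
t 24.95 tau 0.184 Mz -0.02 R 359.1 az -104.51 psi -162.93 op 52.4 g 2 z 178.5 Ftool [ 0.38 -1.69 -3.48]
[ 516.11 -375.49  307.12]
wrist wrench_grip [ 477.34 -385.      6.  ] 0.61
top mug_plain [ 745.28 -172.12    0.  ] 0.95
top food_tin [ 684.57 -429.37    0.  ] 0.68
top spice_jar [762.47 113.09   0.  ] 0.84
t 26.10 tau 0.078 Mz -0.00 R 339.8 az -98.90 psi -162.97 op 86.8 g 0 z 307.7 Ftool [-0.57  0.62  0.15]
```

View pics/t4.png

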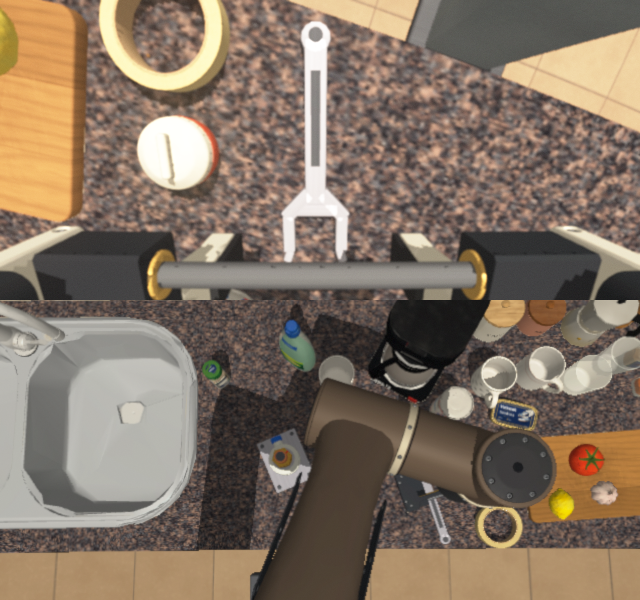

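The wrench lies flat on the worktop (end at pixel 316,35, jaw near 316,250). The gripper is clear and the bystanders are unmoved, so I'm handing in.

```bash
python3 -c "
from workcell import env
print(env.close_job())"
```

```text
the job is handed in; nothing more can be done
None
```

I handed the job in; no verdict came back. By my measurements the nut went snug by finger, then about 60° further with the wrench (red mark at −46° against −46.4° predicted). The wrench lies flat about 0.32 m from the filter, and the jar, mug and tin have not moved beyond measuring error.

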